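Load a reagent pack and latch the pocket's gate

TASK

Load the middle one of the three reagent packs in the tray into the analyser's empty pocket, upright and right down on its floor, lowered and not dropped, then push the pocket's sliding gate fully shut until the spring catch snaps up behind it. In the tray only the pack's narrow ends can be held and in the pocket only its broad sides, so stand it upright on the bare bench on the way, let go and take it the other way round. Leave the other packs, the bottles and the meter where they stand.

Things in the scene. Friction and masses are not known exactly. Their poses are not given: they have to be found in the camera images.
- pack_c (a point): Centre (half-way up) of the middle reagent pack, a white plastic box 34 mm (its x) by 62 mm (its y) by 72 mm tall (z up) of about 0.15 kg, flat top with two low grey discs. It is the same turned half round about z. It starts upright in the tray, its broad faces 5 mm from the packs on either side.
- tray_mid (a point): Middle of the inner floor of the grey tray (fixed), 6 mm above the bench, under the middle pack. The tray is 124 mm (x) by 74 mm (y); three packs stand in a row along its x, 39 mm apart, long sides along its y. The walls past the packs' narrow ends rise only 18 mm above the bench, so the ends can be held above them.
- pack_near_c (a point): Centre of the like pack on the -x side of the middle one in the tray; it stays there.
- pack_far_c (a point): Centre of the like pack on the +x side of the middle one in the tray; it stays there.
- pocket (a point): Centre of the floor of the empty pocket in the white analyser's low deck (fixed), 6 mm above the bench. y runs along the pocket, away from the analyser's tall housing (200 mm tall, from y = -95 mm on). The pocket is 41 mm (x) by 69 mm (y): a pack has 3.5 mm to spare all round. The deck reaches to x = -88 mm and to y = +176 mm.
- pocket_mouth (a point): Point 86 mm above point pocket, level with the deck's top, same axes. A pack that is home has its top 14 mm below this. Amid both long sides is a finger recess 37 mm deep outward (x), 46 mm wide (y), its floor 62 mm below this; beyond the short ends there is no room for fingers. Two guide rails 8 mm high stand on the deck along y, at x = +-63 to 76 mm.
- gate (a joint): Opening of the gate (m): 0 fully shut against its stop; about 0.106 to 0.132 at the start, pocket clear. A steel plate 132 mm (x) by 86 mm (y), 4 mm thick, sliding on the deck along the pocket's y; it shuts towards -y, over the pocket. It stays where it is left; it takes about 7 N to slide and up to 5 N more over the catch.
- gate_bar (a point): Middle of the gate's bar pull, a 12 mm round steel bar along the pocket's x, 84 mm long on two posts, centred on the gate, its axis 26 mm above the plate and 117.5 mm above the pocket's floor. Same axes as the pocket. When shut it is right over the pocket. The bar can be pinched from above or pushed from its +y side.
- catch (a joint): How far the spring catch is pressed down (m): 0 is up (free). A dark steel wedge 24 mm wide in the deck, 45 to 62 mm from the pocket's centre towards +y, 5.5 mm above the deck. The gate rides over its ramp and presses it down by 4 mm; in the last 1.5 mm before fully shut it springs up behind the gate's trailing edge and holds it shut.
- bottle0_c (a point): wide-mouthed white plastic sample bottle, 60 mm across, 114 mm tall, standing on the bench; a bystander. The point is at its centre, half-way up.
- bottle1_c (a point): wide-mouthed white plastic sample bottle, 60 mm across, 114 mm tall, standing on the bench; a bystander. The point is at its centre, half-way up.
- bottle2_c (a point): wide-mouthed white plastic sample bottle, 60 mm across, 114 mm tall, standing on the bench; a bystander. The point is at its centre, half-way up.
- meter_c (a point): Centre of the dark-blue hand-held meter lying on the bench, 115 by 58 by 22 mm; a bystander. A strip of bench at least 100 mm wide between the tray and the analyser's deck, to about 0.62 m ahead of the robot, is bare.
- pack: the middle reagent pack itself; origin at the centre of its underside, axes as for its centre point
Things that resemble listed ones, but are neither listed nor needed, are in the scene too. Leave any green look-alike of the pack alone.

How it is judged:
By the outcome, as a careful person would: the job done as asked, in the order asked, and still so for the second after the job is handed in, with the robot touching nothing.
It also fails if it takes over 72 s, if anything falls off the work surface, if the arm or the gripper's body presses on something with over 40 N, if the wrist force passes 120 N, or if a joint passes its speed limit or range.

ROBOT

A 6-joint arm with a two-finger parallel gripper is mounted at the origin on the work surface. World frame = base frame: x ahead of the robot, y to its left, z up, the work surface at z = 0. Lengths are in m, angles in rad, forces in N, time in s.
With the tool pointing down it reaches from about 0.4 to 0.825 m from the base axis. Payload 7 kg.
Tool frame: the origin (TCP) lies on the centre line of the jaws, within the pads' length; the fingertips stand tip_reach ahead of it and the grasp point (between the pads) is the TCP (tip_reach is the distance from the TCP to the fingertips, in m); z points along the fingers, y is the line along which they close (so a half turn about z gives the same grasp; the last joint's range is limited). The gripper opens to 88 mm and grips with 3 to 60 N. Pads are 19 mm wide; open, the fingers measure 130 mm over their backs; the gripper's body (78 mm by 193 mm) begins 47 mm behind the grasp point.
Start: joints at [-1.031, 0.359, 0.012, 0, -1.224, -0.288], TCP at [0.168, -0.654, 0.213] pointing down, gripper open.
Joint ranges: [-3.07, 3.07], [-1.43, 2.12], [-1.02, 1.25], [-3.03, 1.67], [-3.05, -0], [-3.03, 3.03]. Speed limits (rad/s): [2.39, 2.39, 3.01, 3.14, 3.14, 3.14].

INTERFACE

Orientations are given as [roll, pitch, yaw] about the fixed x, y, z axes, in that order (R = Rz(yaw) Ry(pitch) Rx(roll)).
In Python, from station import get_state, grab_frame, calibration, job_done, find_in, mark_of, tip_reach gives the robot as it stands.
- The arm moves only by the shell command python3 -m handwheel 'ROWS' [OPENING] [FORCE]. ROWS is JSON, a list of rows, each an object with "delta_pos": the shift along the world's x, y, z in units of 30 mm (1.0 is 30 mm), a list of three; "dr": the turn, a rotation vector about the world's x, y, z in degrees, a list of three. In form: [{"delta_pos": [tx, ty, tz], "dr": [rx, ry, rz]}, ...]. A call has 1 to 10 rows; each row shifts and turns the commanded pose from where the row before left it; what a row does not reach is not made up. A row lasts 1/10 s, in which the tool goes at most 50 mm and 8.59 degrees, less where a joint would pass 70% of its speed; a pose out of reach is approached as far as the arm can. A call is refused whole if a number of a shift passes 1 or a number of a turn 8.59, either way. A call with a gripper value outside its range is refused whole. OPENING is the closure, from -1 (fully open) to 1 (shut), set as the call begins (- or left out, the last holds). The fingers move at their own pace and stop on an object; FORCE is the grip in N (left out, the last holds). Time passes only in rows, so rows that do not move let the fingers close. It gives the time, the measured TCP pose, the force, the opening and the grip force at its end, in the units of the state.
- get_state(): the state, without advancing time (a new reading comes with each control period).
- grab_frame(name): name is "scene" or "top" or "wrist"; returns the picture (384x512x3 uint8, red, green, blue); there is no depth.
- calibration(name): a dict with "fx", "fy", "cx", "cy" (pixels), "extrinsics" (4x4, takes a point from world to camera coordinates). Camera axes: x right, y down, z forward; pixel columns grow to the right and rows downward; lengths in m; the calibration is good to about 2 mm. A picture is of the moment at which its call begins: read the wrist's pose just before it. calibration takes no time and is no camera call; for the wrist camera it gives the pose at the moment of the call.
- job_done(): hands the job in; it is judged then, once.
Trained networks look in the newest picture that a camera, given by its name, has taken for a name from the list of things; names that differ only in an ending like _2 or _b are one class to them, and where a whole thing is asked for, a point or a joint stands for the part that bears it (a point fixed in the world has none). Each returns a list of dicts, best first, with "conf" (0 to 1); they miss things now and then, are a little off and sometimes report something else, mostly with a low value. They report only what shows in the picture. A call takes as long as a camera call. They do not tell look-alikes from the thing itself.
- find_in(camera, query): "location" ([column, row] in pixels, amid what is visible of it).
- mark_of(camera, query): "location" ([column, row] in pixels: a listed point, or the origin of a listed thing).
The state is a dict: "t": time; "q": joint angles; "qd": joint speeds; "joint_efforts": joint torques, N m; "eef_pos": TCP position; "ee_rot": TCP orientation; "force": force on the tool from outside, world axes, zero at the start; "moment": the same for the moment, N m; "width": finger opening in m; "gripper_force": force on a finger pad.
Only numpy, scipy, OpenCV 4.12 (cv2) and the standard library are available. Lean on these libraries where they do the work, as an engineer would, in place of code of your own. Each camera call takes 0.05 s, during which the arm holds its last target. There are 200 camera calls.

## Working session

There is one attempt and no reset: what is moved stays moved. The work goes in short steps, Python scripts to look and compute and a shell command to move; the robot and the scene stay as the last step left them, time stands still between calls to the robot, and variables do not carry over. Pictures are saved under pics/ and viewed, at most 10 in all, crops included, and the job is handed in when it is done.

```bash
ls; mkdir -p pics; cat > h.py <<'E'
import numpy as np, cv2
from station import *
def cal(n):
    c=calibration(n); K=np.array([[c['fx'],0,c['cx']],[0,c['fy'],c['cy']],[0,0,1]]); return K,np.array(c['extrinsics'])
def ray(n,px,z,C=None):
    K,E=C or cal(n); d=E[:3,:3].T@np.linalg.inv(K)@[px[0],px[1],1]; o=-E[:3,:3].T@E[:3,3]
    return o+d*(z-o[2])/d[2]
def proj(n,P,C=None):
    K,E=C or cal(n); p=K@(E[:3,:3]@np.array(P)+E[:3,3]); return p[:2]/p[2]
def save(n,f,s=1.0):
    im=grab_frame(n); cv2.imwrite(f,cv2.resize(im[:,:,::-1],None,fx=s,fy=s,interpolation=cv2.INTER_CUBIC)); return im
E
python3 - <<'E'
from h import *
a=save('top','pics/top.png',1.5);b=save('scene','pics/scene.png',1.5)
s=get_state();print(s['eef_pos'],s['ee_rot'],s['width'],tip_reach if not callable(tip_reach) else tip_reach())
Z=dict(pack_c=.042,tray_mid=.006,pack_near_c=.042,pack_far_c=.042,pocket=.006,pocket_mouth=.092,gate_bar=.1235,bottle0_c=.057,meter_c=.011,pack=.006)
for c in('top','scene'):
  for q,z in Z.items():
    for r in mark_of(c,q)[:4]: print(c,q,round(r['conf'],2),np.round(r['location'],1),np.round(ray(c,r['location'],z)[:2],4))
E
```

```text
pics
[ 0.1680136  -0.65326972  0.21240796] [ 3.14008732e+00 -1.29416120e-04 -2.88994775e+00] 0.08757904567746543 0.019
top pack_c 0.87 [206.5 256.4] [0.3739 0.1989]
top pack_c 0.8 [204.1 254. ] [0.38   0.2051]
top pack_c 0.78 [175.8 168.3] [0.6051 0.283 ]
top pack_c 0.63 [162.4 219.6] [0.4692 0.3152]
top tray_mid 0.53 [170.1 222.1] [0.4646 0.3026]
top pack_near_c 0.74 [165.5 234.8] [0.4297 0.3061]
top pack_far_c 0.67 [357.4 198.3] [ 0.5223 -0.1942]
top pack_far_c 0.58 [160.7 202.9] [0.513  0.3208]
top pocket 0.43 [127.7 142.6] [0.6854 0.4255]
top pocket_mouth 0.71 [361.6 187.3] [ 0.5442 -0.1935]
top gate_bar 0.94 [313.5 180.3] [ 0.5576 -0.0696]
top gate_bar 0.65 [168.9 220.1] [0.4626 0.2806]
top bottle0_c 0.6 [256.3 124.4] [0.719  0.0686]
top meter_c 0.92 [162.9 275.4] [0.324  0.3174]
top pack 0.87 [206.5 256.4] [0.373  0.2033]
top pack 0.8 [204.1 254. ] [0.3793 0.2098]
top pack 0.78 [175.8 168.3] [0.612  0.2902]
top pack 0.63 [162.4 219.6] [0.4715 0.3236]
scene pack_c 0.97 [269.  293.2] [0.6106 0.2975]
scene pack_c 0.91 [331.7 273. ] [0.4665 0.3129]
scene pack_c 0.86 [326.  281.7] [0.4901 0.3267]
scene pack_c 0.86 [337.7 240.6] [0.4022 0.2408]
scene tray_mid 0.87 [329.1 285.5] [0.4718 0.3168]
scene pack_near_c 0.76 [348.1 264.2] [0.4213 0.309 ]
scene pack_far_c 0.81 [320.2 282.6] [0.5022 0.3231]
scene pocket_mouth 0.69 [211.6 140.5] [ 0.5304 -0.1958]
scene gate_bar 0.59 [317.7 280.7] [0.5431 0.3666]
scene gate_bar 0.56 [223.4 156.6] [ 0.5459 -0.0735]
scene gate_bar 0.5 [256.7 347.3] [0.7077 0.4368]
scene bottle0_c 0.57 [184.1 235.9] [0.7147 0.0776]
scene meter_c 0.67 [386.9 262.5] [0.3222 0.326 ]
scene pack 0.97 [269.  293.2] [0.5983 0.2745]
scene pack 0.91 [331.7 273. ] [0.4476 0.2906]
scene pack 0.86 [326.  281.7] [0.4722 0.305 ]
scene pack 0.86 [337.7 240.6] [0.3803 0.2151]
```

View pics/top.png

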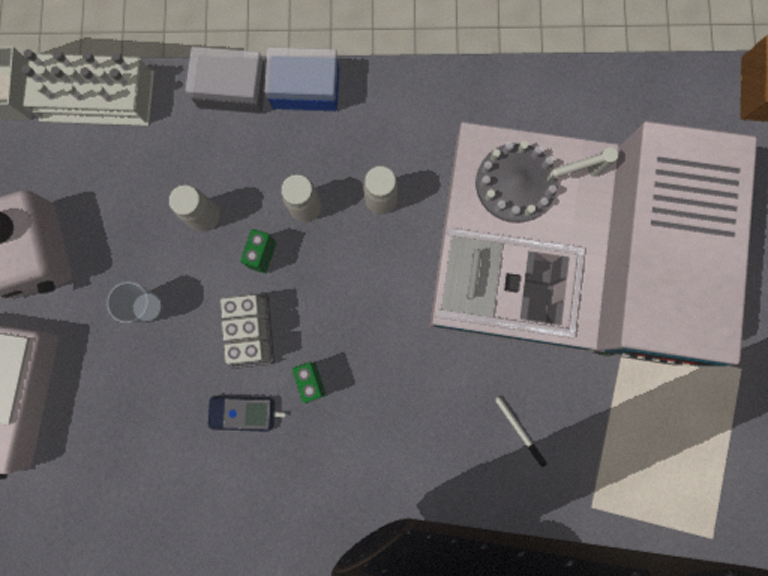

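View pics/scene.png

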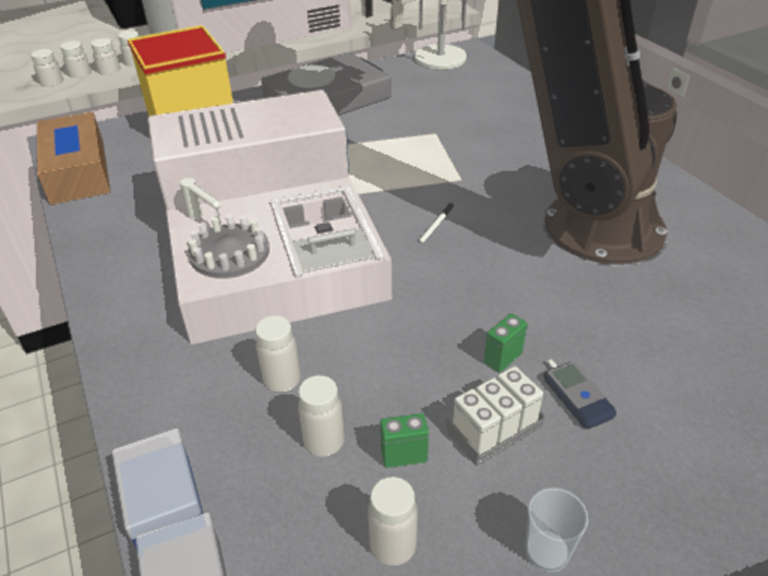

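The top view (original pixels) shows three white packs in a row at about (160,204), (160,219) and (164,235). The middle one at (160,219) is the target because it has white neighbours on both sides. The green look-alikes are at (172,167) and (205,255). The pocket is at about (365,192), with the gate and bar to its left at (317,182). I'll fly over the analyser first and look with the wrist camera.

```bash
python3 -m handwheel '[{"delta_pos":[0,0,1],"dr":[0,0,0]},{"delta_pos":[0,0,1],"dr":[0,0,0]},{"delta_pos":[0.7,0.9,0.8],"dr":[0,0,0]},{"delta_pos":[0.7,0.9,0.8],"dr":[0,0,0]},{"delta_pos":[0.7,0.9,0.4],"dr":[0,0,0]},{"delta_pos":[0.7,0.9,0],"dr":[0,0,0]},{"delta_pos":[0.7,0.9,0],"dr":[0,0,0]},{"delta_pos":[0.7,0.9,0],"dr":[0,0,0]},{"delta_pos":[0.7,0.9,0],"dr":[0,0,0]},{"delta_pos":[0.7,0.9,0],"dr":[0,0,0]}]' -1
python3 -m handwheel '[{"delta_pos":[0.7,0.9,0],"dr":[0,0,0]},{"delta_pos":[0.7,0.9,0],"dr":[0,0,0]},{"delta_pos":[0.7,0.9,0],"dr":[0,0,0]},{"delta_pos":[0.7,0.9,0],"dr":[0,0,0]},{"delta_pos":[0.7,0.9,0],"dr":[0,0,0]},{"delta_pos":[0.7,0.9,0],"dr":[0,0,0]},{"delta_pos":[0.5,0.5,0],"dr":[0,0,0]},{"delta_pos":[0,0,0],"dr":[0,0,0]},{"delta_pos":[0,0,0],"dr":[0,0,0]}]'
python3 - <<'E'
from h import *
save('wrist','pics/w1.png',1.5);C=cal('wrist');print(np.round(-C[1][:3,:3].T@C[1][:3,3],3),np.round(C[1][2,:3],2),get_state()['q'])
for q,z in dict(pocket=.006,pocket_mouth=.092,gate_bar=.1235,catch=.095).items():
    for r in mark_of('wrist',q)[:3]: print(q,round(r['conf'],2),np.round(r['location'],1),np.round(ray('wrist',r['location'],z,C)[:2],4))
E
```

```text
t: 2.1
eef_pos: [0.3368, -0.4365, 0.3335]
ee_rot: [-3.141, 0.0, -2.89]
force: [0.1, 0.5, -0.2]
width: 0.0879
gripper_force: 0.0
t: 3.0
eef_pos: [0.4772, -0.2604, 0.3332]
ee_rot: [3.142, -0.0, -2.889]
force: [-0.2, -0.3, -0.7]
width: 0.0878
gripper_force: 0.0
[ 0.399 -0.28   0.505] [ 0.28  0.07 -0.96] [-1.39780992e-01  8.47964786e-02 -7.47230838e-02  1.10739165e-04
 -1.41141952e+00 -1.17889436e+00]
pocket 0.75 [286.  190.6] [ 0.5359 -0.1956]
pocket_mouth 0.79 [293.7 206.6] [ 0.5327 -0.1928]
pocket_mouth 0.54 [377.3 245.5] [ 0.561  -0.0538]
gate_bar 0.91 [372.8 248.8] [ 0.555  -0.0753]Traceback (most recent call last):
  File "<stdin>", line 4, in <module>
ValueError: it knows: bottle0, bottle1, bottle2, gate_bar, meter, pack, pack_far, pack_near, pocket, pocket_mouth, tray_mid
```

View pics/w1.png

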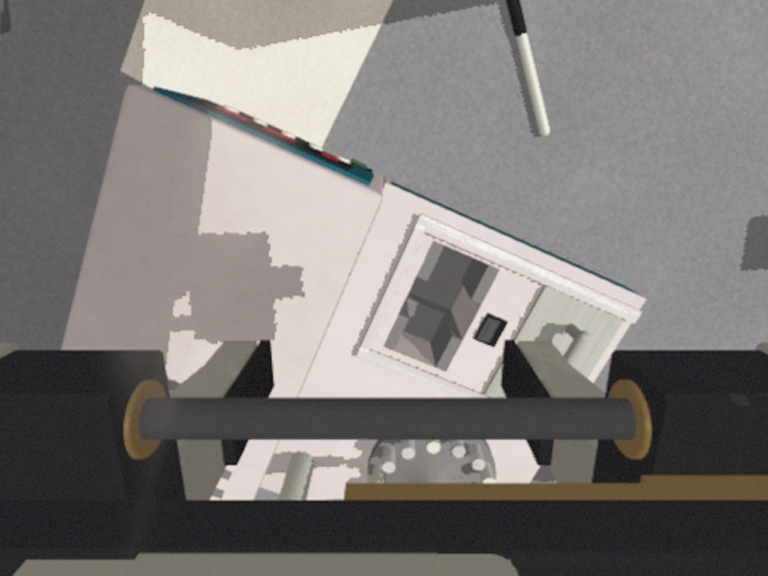

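The wrist picture shows the pocket's dark cross at about (290,200) original pixels, with the near rail, the catch (327,219) and the bar (375,235). I'll rectify this view at deck height to read the pocket's exact pose and heading.

```bash
cat >> h.py <<'E'
def rect(im,C,z,c,yaw,hx,hy,ppm=2000):
    # metric view: columns=+y local (left->right), rows=-x local down
    R=np.array([[np.cos(yaw),-np.sin(yaw)],[np.sin(yaw),np.cos(yaw)]])
    w,h=int(2*hy*ppm),int(2*hx*ppm)
    src=np.float32([[0,0],[w,0],[w,h],[0,h]]); loc=[(hx,-hy),(hx,hy),(-hx,hy),(-hx,-hy)]
    dst=np.float32([proj('',list(np.array(c)+R@np.array(l))+[z],C) for l in loc])
    return cv2.warpPerspective(im,cv2.getPerspectiveTransform(dst,src),(w,h),flags=cv2.INTER_CUBIC)
E
python3 - <<'E'
from h import *
C=cal('wrist'); im=grab_frame('wrist'); np.savez('w1.npz',im=im,K=C[0],E=C[1])
a,b=[ray('',p,.092,C) for p in((260,122),(428.7,198))]
v=b-a;yaw=-np.arctan2(v[0],v[1]);print(a,b,np.degrees(yaw))
r=rect(im,C,.092,(.534,-.15),np.radians(-7),.1,.15,2500)
for k in range(0,750,50): cv2.line(r,(k,0),(k,6),(255,0,0),1)
for k in range(0,500,50): cv2.line(r,(0,k),(6,k),(255,0,0),1)
cv2.imwrite('pics/r1.png',r[:,:,::-1])
E
```

```text
[ 0.42907382 -0.27023914  0.092     ] [ 0.47222823 -0.01021821  0.092     ] -9.423209399577246
```

View pics/r1.png

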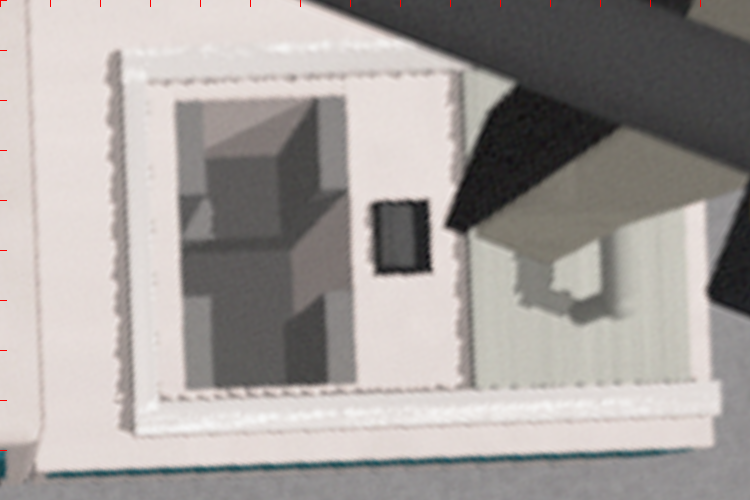

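In the rectified view (2.5 px/mm) the opening's corners are (176,101), (346,96), (356,381) and (186,387). That puts the pocket's centre at about (0.532, −0.194) with a yaw of about −9.2°. The gate is open, with the catch at (402,237). Next I'll fly to the tray.

```bash
python3 -m handwheel '[{"delta_pos":[-0.13,0.92,0],"dr":[0,0,0]},{"delta_pos":[-0.13,0.92,0],"dr":[0,0,0]},{"delta_pos":[-0.13,0.92,0],"dr":[0,0,0]},{"delta_pos":[-0.13,0.92,0],"dr":[0,0,0]},{"delta_pos":[-0.13,0.92,0],"dr":[0,0,0]},{"delta_pos":[-0.13,0.92,0],"dr":[0,0,0]},{"delta_pos":[-0.13,0.92,0],"dr":[0,0,0]},{"delta_pos":[-0.13,0.92,0],"dr":[0,0,0]},{"delta_pos":[-0.13,0.92,0],"dr":[0,0,0]},{"delta_pos":[-0.13,0.92,0],"dr":[0,0,0]}]'
python3 -m handwheel '[{"delta_pos":[-0.13,0.92,0],"dr":[0,0,0]},{"delta_pos":[-0.13,0.92,0],"dr":[0,0,0]},{"delta_pos":[-0.13,0.92,0],"dr":[0,0,0]},{"delta_pos":[-0.13,0.92,0],"dr":[0,0,0]},{"delta_pos":[-0.13,0.92,0],"dr":[0,0,0]},{"delta_pos":[-0.13,0.92,0],"dr":[0,0,0]},{"delta_pos":[-0.13,0.92,0],"dr":[0,0,0]},{"delta_pos":[-0.13,0.92,0],"dr":[0,0,0]},{"delta_pos":[0,0,0],"dr":[0,0,0]},{"delta_pos":[0,0,0],"dr":[0,0,0]}]'
python3 - <<'E'
from h import *
C=cal('wrist'); im=grab_frame('wrist'); np.savez('w2.npz',im=im,K=C[0],E=C[1])
for q,z in dict(pack_c=.042,pack_near_c=.042,pack_far_c=.042,tray_mid=.006).items():
    for r in mark_of('wrist',q)[:4]: print(q,round(r['conf'],2),np.round(r['location'],1),np.round(ray('',r['location'],z,C)[:2],4))
r=rect(im,C,.078,(.466,.313),np.radians(9),.09,.1,3000)
for k in range(0,600,60): cv2.line(r,(k,0),(k,6),(255,0,0),1)
for k in range(0,540,60): cv2.line(r,(0,k),(6,k),(255,0,0),1)
cv2.imwrite('pics/r2.png',r[:,:,::-1])
E
```

```text
t: 4.25
eef_pos: [0.4377, 0.0158, 0.3335]
ee_rot: [3.141, 0.001, -2.891]
force: [-0.1, 0.1, -0.2]
width: 0.0876
gripper_force: 0.0
t: 5.25
eef_pos: [0.4069, 0.236, 0.3332]
ee_rot: [-3.141, -0.0, -2.889]
force: [-0.1, -1.1, -0.1]
width: 0.0875
gripper_force: 0.0
pack_c 0.98 [241.  128.3] [0.379 0.203]
pack_c 0.96 [297.3 201.8] [0.4695 0.3178]
pack_c 0.85 [263.1 261.3] [0.5874 0.292 ]
pack_c 0.84 [244.3 122.8] [0.3699 0.2059]
pack_near_c 0.94 [301.8 181.7] [0.4356 0.3151]
pack_far_c 0.92 [291.1 220.5] [0.5031 0.3173]
tray_mid 0.72 [290.8 194.8] [0.471  0.3113]
```

View pics/r2.png

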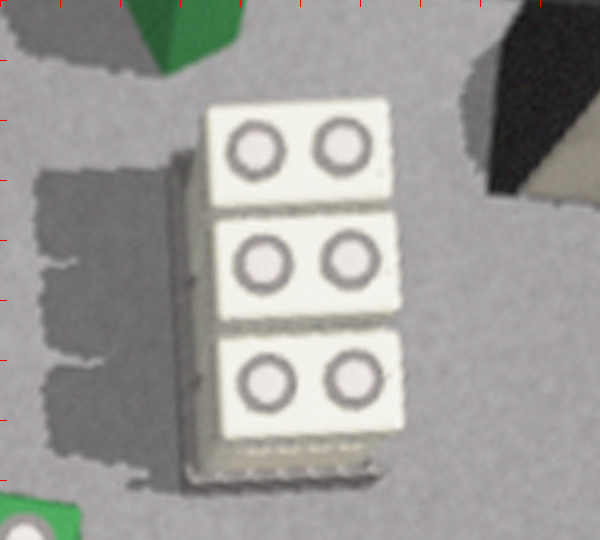

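The rectified crop shows the three white packs in a row at (299,153), (307,266) and (312,383), with green ones at the top-left and bottom-left edges. The middle white one at (307,266) is the pack meant: it's white and has a neighbour on each side. It sits at about (0.467, 0.316) with a yaw of 5.7°. I'll take it by its narrow ends.

```bash
python3 -m handwheel '[{"delta_pos":[0.5,0.66,0],"dr":[0,0,-4.4]},{"delta_pos":[0.5,0.66,0],"dr":[0,0,-4.4]},{"delta_pos":[0.5,0.66,-0.5],"dr":[0,0,0]},{"delta_pos":[0.5,0.67,-1],"dr":[0,0,0]},{"delta_pos":[0,0,-1],"dr":[0,0,0]},{"delta_pos":[0,0,-1],"dr":[0,0,0]},{"delta_pos":[0,0,-1],"dr":[0,0,0]},{"delta_pos":[0,0,-1],"dr":[0,0,0]},{"delta_pos":[0,0,-0.5],"dr":[0,0,0]},{"delta_pos":[0,0,0],"dr":[0,0,0]}]'
python3 - <<'E'
from h import *
C=cal('wrist'); im=save('wrist','pics/w3.png',1.5)
s=get_state();print(s['eef_pos'],s['ee_rot'],s['force'])
for r in mark_of('wrist','pack_c')[:4]: print(round(r['conf'],2),np.round(r['location'],1),np.round(ray('',r['location'],.042,C)[:2],4))
E
```

```text
t: 6.5
eef_pos: [0.4661, 0.3139, 0.151]
ee_rot: [-3.139, -0.003, -3.045]
force: [-0.3, -0.8, -0.3]
width: 0.0875
gripper_force: 0.0
[0.4669396  0.31473197 0.15274206] [-3.14006081e+00 -1.14934714e-03 -3.04399831e+00] [-0.14685647  0.13595476  0.10103721]
0.95 [232.5 306. ] [0.6052 0.2996]
0.93 [228.9 286.8] [0.5815 0.294 ]
0.75 [159.   76.1] [0.377  0.2191]
0.72 [141.9  72.6] [0.3756 0.2044]
```

View pics/w3.png

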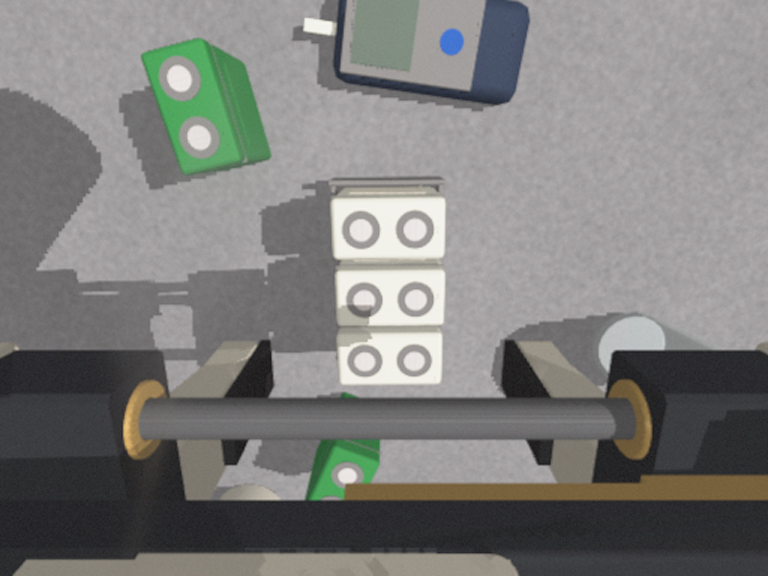

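The packs are square in the jaws: the middle pack's top is centred at (389,294) and the jaws' centre column is 387. A glass beaker stands to the right at about (640,345), so I'll work out its clearance.

```bash
python3 - <<'E'
from h import *
C=cal('wrist')
print('pack',ray('',(389.5/1.5,294.5/1.5),.078,C))
for n,p in(('near',(388.5,228)),('far',(390,357.5))): print(n,ray('',np.array(p)/1.5,.078,C))
for z in(.0,.05,.1): print(z,'beaker rim L',ray('',(600/1.5,345/1.5),z,C)[:2],'top rim',ray('top',(127/1.5,302/1.5),z)[:2],'top rim right',ray('top',(147/1.5,302/1.5),z)[:2],'base',ray('top',(147/1.5,308/1.5),z)[:2])
E
```

```text
pack [0.46828875 0.31728822 0.078     ]
near [0.4303479  0.31295602 0.078     ]
far [0.50754009 0.32150209 0.078     ]
0.0 beaker rim L [0.51893932 0.48683847] top rim [0.52289993 0.53970479] top rim right [0.52269806 0.50300189] base [0.51170426 0.50248986]
0.05 beaker rim L [0.49869628 0.4593522 ] top rim [0.5173726  0.51844878] top rim right [0.51717982 0.48340005] base [0.50668151 0.48291109]
0.1 beaker rim L [0.47845324 0.43186593] top rim [0.51184527 0.49719277] top rim right [0.51166159 0.46379821] base [0.50165875 0.46333233]
```

```bash
python3 -m handwheel '[{"delta_pos":[0.04,0.08,0],"dr":[0,0,0.4]},{"delta_pos":[0,0,-0.6],"dr":[0,0,0]},{"delta_pos":[0,0,-0.7],"dr":[0,0,0]},{"delta_pos":[0,0,-0.7],"dr":[0,0,0]},{"delta_pos":[0,0,-0.7],"dr":[0,0,0]},{"delta_pos":[0,0,-0.6],"dr":[0,0,0]},{"delta_pos":[0,0,0],"dr":[0,0,0]},{"delta_pos":[0,0,0],"dr":[0,0,0]}]'
python3 -m handwheel '[{"delta_pos":[0,0,0],"dr":[0,0,0]},{"delta_pos":[0,0,0],"dr":[0,0,0]},{"delta_pos":[0,0,0],"dr":[0,0,0]},{"delta_pos":[0,0,0],"dr":[0,0,0]},{"delta_pos":[0,0,0],"dr":[0,0,0]},{"delta_pos":[0,0,0],"dr":[0,0,0]},{"delta_pos":[0,0,0],"dr":[0,0,0]},{"delta_pos":[0,0,0],"dr":[0,0,0]}]' 0.8 20
```

```text
t: 7.4
eef_pos: [0.4688, 0.3186, 0.0553]
ee_rot: [3.141, 0.001, -3.036]
force: [0.3, 0.5, 0.3]
width: 0.0876
gripper_force: 0.0
t: 8.2
eef_pos: [0.4683, 0.3174, 0.0548]
ee_rot: [-3.141, 0.0, -3.036]
force: [0.2, -4.8, 6.0]
width: 0.0613
gripper_force: 20.0
```

```bash
python3 -m handwheel '[{"delta_pos":[0,0,0.2],"dr":[0,0,0]},{"delta_pos":[0,0,0.3],"dr":[0,0,0]},{"delta_pos":[0,0,0.5],"dr":[0,0,0]},{"delta_pos":[0,0,0.7],"dr":[0,0,0]},{"delta_pos":[0,0,0.8],"dr":[0,0,0]},{"delta_pos":[0,0,0.8],"dr":[0,0,0]},{"delta_pos":[0,0,0.4],"dr":[0,0,0]},{"delta_pos":[0,0,0],"dr":[0,0,0]}]'
python3 -m handwheel '[{"delta_pos":[0.04,-0.4,0],"dr":[0,0,-1]},{"delta_pos":[0.04,-0.7,0],"dr":[0,0,-2]},{"delta_pos":[0.04,-0.9,0],"dr":[0,0,-2]},{"delta_pos":[0.04,-0.9,0],"dr":[0,0,-2.2]},{"delta_pos":[0.04,-0.9,0],"dr":[0,0,-2]},{"delta_pos":[0.04,-0.9,0],"dr":[0,0,-2]},{"delta_pos":[0.04,-0.9,0],"dr":[0,0,-2]},{"delta_pos":[0.04,-0.6,0],"dr":[0,0,-1.5]},{"delta_pos":[0.04,-0.36,0],"dr":[0,0,-0.6]},{"delta_pos":[0,0,0],"dr":[0,0,0]}]'
python3 - <<'E'
from h import *
a=save('scene','pics/s2.png',1.5);s=get_state();print(s['eef_pos'],s['ee_rot'],s['force'],s['width'])
E
```

```text
t: 9.0
eef_pos: [0.4688, 0.3191, 0.1673]
ee_rot: [3.139, 0.003, -3.036]
force: [0.1, -0.2, -2.5]
width: 0.062
gripper_force: 20.0
t: 10.0
eef_pos: [0.4784, 0.1191, 0.1646]
ee_rot: [-3.141, -0.001, 2.977]
force: [0.2, 0.9, -1.6]
width: 0.0621
gripper_force: 20.0
[0.47865494 0.12006978 0.16479908] [-3.14111792e+00 -5.92467432e-04  2.97787661e+00] [ 0.10367073  0.29696122 -1.88669617] 0.06173601201967766
```

View pics/s2.png

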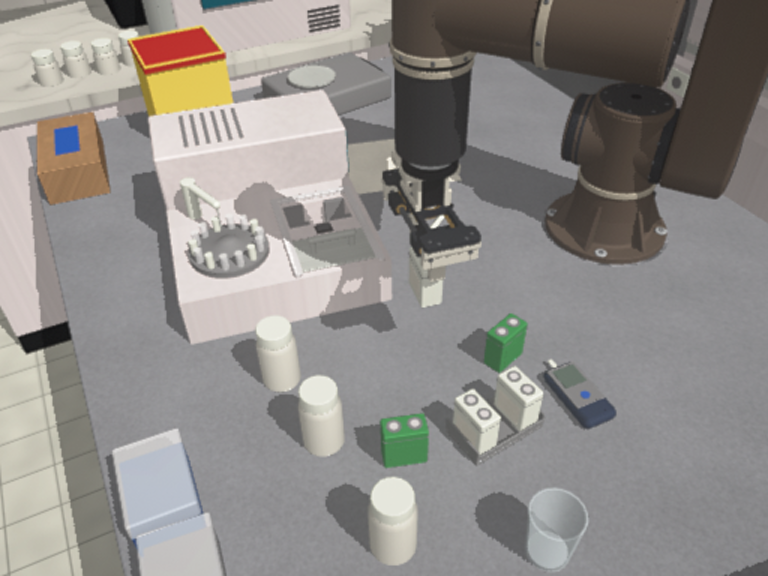

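The pack hangs upright in the jaws over bare bench, and the other two packs are still in the tray. Now I'll lower it.

```bash
python3 -m handwheel '[{"delta_pos":[0,0,-0.6],"dr":[0,0,0]},{"delta_pos":[0,0,-0.8],"dr":[0,0,0]},{"delta_pos":[0,0,-0.8],"dr":[0,0,0]},{"delta_pos":[0,0,-0.7],"dr":[0,0,0]},{"delta_pos":[0,0,-0.4],"dr":[0,0,0]},{"delta_pos":[0,0,-0.2],"dr":[0,0,0]},{"delta_pos":[0,0,-0.1],"dr":[0,0,0]},{"delta_pos":[0,0,-0.1],"dr":[0,0,0]},{"delta_pos":[0,0,0],"dr":[0,0,0]}]'
python3 -m handwheel '[{"delta_pos":[0,0,-0.05],"dr":[0,0,0]},{"delta_pos":[0,0,-0.05],"dr":[0,0,0]},{"delta_pos":[0,0,0],"dr":[0,0,0]}]'
```

```text
t: 10.95
eef_pos: [0.4791, 0.1215, 0.0544]
ee_rot: [3.141, 0.0, 2.98]
force: [-0.1, 0.1, -1.4]
width: 0.0615
gripper_force: 20.0
t: 11.25
eef_pos: [0.479, 0.1212, 0.0513]
ee_rot: [3.141, 0.0, 2.98]
force: [1.0, 0.4, -0.9]
width: 0.0614
gripper_force: 20.0
```

```bash
python3 -m handwheel '[{"delta_pos":[0,0,-0.04],"dr":[0,0,0]},{"delta_pos":[0,0,-0.04],"dr":[0,0,0]},{"delta_pos":[0,0,0],"dr":[0,0,0]}]'
python3 -m handwheel '[{"delta_pos":[0,0,-0.03],"dr":[0,0,0]},{"delta_pos":[0,0,0],"dr":[0,0,0]}]'
```

```text
t: 11.55
eef_pos: [0.4791, 0.1212, 0.0489]
ee_rot: [3.142, 0.0, 2.98]
force: [0.1, -0.8, -0.6]
width: 0.0621
gripper_force: 20.0
t: 11.75
eef_pos: [0.4794, 0.1212, 0.0488]
ee_rot: [3.142, 0.001, 2.98]
force: [-2.6, -1.1, 7.7]
width: 0.0618
gripper_force: 20.0
```

```bash
python3 -m handwheel '[{"delta_pos":[0,0,0],"dr":[0,0,0]},{"delta_pos":[0,0,0],"dr":[0,0,0]},{"delta_pos":[0,0,0],"dr":[0,0,0]},{"delta_pos":[0,0,0],"dr":[0,0,0]},{"delta_pos":[0,0,0.4],"dr":[0,0,0]},{"delta_pos":[0,0,0.8],"dr":[0,0,0]},{"delta_pos":[0,0,1],"dr":[0,0,0]},{"delta_pos":[0,0,1],"dr":[0,0,0]}]' -1
python3 -m handwheel '[{"delta_pos":[-0.5,0,0.5],"dr":[0,0,8.4]},{"delta_pos":[-0.5,0,0.5],"dr":[0,0,8.4]},{"delta_pos":[-0.5,0,0.5],"dr":[0,0,8.4]},{"delta_pos":[-0.3,0,0],"dr":[0,0,8.4]},{"delta_pos":[0,0,0],"dr":[0,0,8.4]},{"delta_pos":[0,0,0],"dr":[0,0,8.4]},{"delta_pos":[0,0,0],"dr":[0,0,8.4]},{"delta_pos":[0,0,0],"dr":[0,0,8.4]},{"delta_pos":[0,0,0],"dr":[0,0,8.4]},{"delta_pos":[0,0,0],"dr":[0,0,8.4]}]'
python3 -m handwheel '[{"delta_pos":[0,0,0],"dr":[0,0,6]},{"delta_pos":[0,0,0],"dr":[0,0,0]},{"delta_pos":[0,0,0],"dr":[0,0,0]}]'
python3 - <<'E'
from h import *
C=cal('wrist'); im=grab_frame('wrist')
print('cam',-C[1][:3,:3].T@C[1][:3,3],C[1][2,:3],get_state()['eef_pos'],get_state()['ee_rot'])
for r in mark_of('wrist','pack_c')[:3]: print(round(r['conf'],2),r['location'],np.round(ray('',r['location'],.036,C)[:2],4))
cv2.imwrite('pics/w4.png',cv2.resize(im,None,fx=1.5,fy=1.5)[:,:,::-1])
E
```

```text
t: 12.55
eef_pos: [0.4787, 0.121, 0.1448]
ee_rot: [-3.141, -0.001, 2.98]
force: [0.2, 0.6, -0.4]
width: 0.0875
gripper_force: 0.0
t: 13.55
eef_pos: [0.4248, 0.1212, 0.1889]
ee_rot: [3.141, -0.0, -1.831]
force: [0.7, 0.4, 0.5]
width: 0.0876
gripper_force: 0.0
t: 13.85
eef_pos: [0.4249, 0.1212, 0.1889]
ee_rot: [3.142, -0.0, -1.736]
force: [0.3, 1.1, 0.5]
width: 0.0877
gripper_force: 0.0
cam [0.41071852 0.04306982 0.36049658] [ 0.04779025  0.28847876 -0.95629289] [0.42490643 0.12120728 0.18891365] [ 3.14153104e+00 -4.03931769e-05 -1.73559563e+00]
0.96 [307.7, 233.5] [0.3784 0.2029]
0.87 [209.9, 179.2] [0.477  0.1201]
0.87 [149.6, 307.2] [0.5872 0.2712]
```

View pics/w4.png

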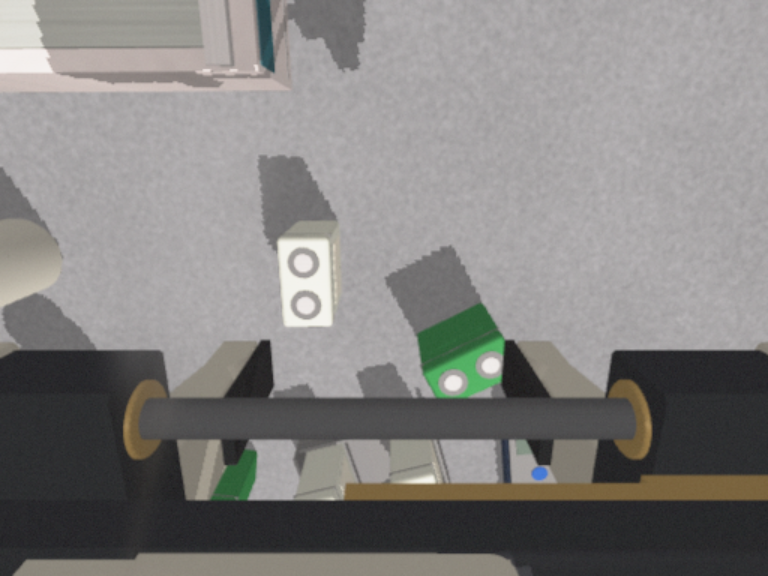

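The pack stands upright on the bench at (305,282) in the picture. The network puts it at (0.477, 0.120), which agrees with where I let go. I'll retake it by its broad sides.

```bash
python3 -m handwheel '[{"delta_pos":[0.6,0,0],"dr":[0,0,0]},{"delta_pos":[0.7,0,0],"dr":[0,0,0.2]},{"delta_pos":[0.48,0,-0.5],"dr":[0,0,0]},{"delta_pos":[0,0,-0.8],"dr":[0,0,0]},{"delta_pos":[0,0,-0.9],"dr":[0,0,0]},{"delta_pos":[0,0,-0.9],"dr":[0,0,0]},{"delta_pos":[0,0,-0.8],"dr":[0,0,0]},{"delta_pos":[0,0,-0.57],"dr":[0,0,0]},{"delta_pos":[0,0,0],"dr":[0,0,0]},{"delta_pos":[0,0,0],"dr":[0,0,0]}]'
python3 -m handwheel '[{"delta_pos":[0,0,0],"dr":[0,0,0]},{"delta_pos":[0,0,0],"dr":[0,0,0]},{"delta_pos":[0,0,0],"dr":[0,0,0]},{"delta_pos":[0,0,0],"dr":[0,0,0]},{"delta_pos":[0,0,0],"dr":[0,0,0]},{"delta_pos":[0,0,0],"dr":[0,0,0]},{"delta_pos":[0,0,0],"dr":[0,0,0]},{"delta_pos":[0,0,0],"dr":[0,0,0]},{"delta_pos":[0,0,0],"dr":[0,0,0]}]' 0.8 20
```

```text
t: 14.95
eef_pos: [0.4785, 0.1212, 0.0551]
ee_rot: [3.141, -0.001, -1.73]
force: [-0.7, 0.2, 0.1]
width: 0.0878
gripper_force: 0.0
t: 15.85
eef_pos: [0.4785, 0.1212, 0.0549]
ee_rot: [-3.141, 0.0, -1.729]
force: [0.3, 0.0, 0.0]
width: 0.0335
gripper_force: 20.0
```

```bash
python3 -m handwheel '[{"delta_pos":[0,0,0.3],"dr":[0,0,0]},{"delta_pos":[0,0,0.6],"dr":[0,0,0]},{"delta_pos":[0,0,0.9],"dr":[0,0,0]},{"delta_pos":[0,0,1],"dr":[0,0,0]},{"delta_pos":[0,0,1],"dr":[0,0,0]},{"delta_pos":[0,0,1],"dr":[0,0,0]},{"delta_pos":[0,-0.4,0.7],"dr":[0,0,0]},{"delta_pos":[0.1,-0.8,0.4],"dr":[0,0,0]},{"delta_pos":[0.1,-0.9,0],"dr":[0,0,0]},{"delta_pos":[0.1,-0.9,0],"dr":[0,0,0]}]'
python3 -m handwheel '[{"delta_pos":[0.1,-0.9,0],"dr":[0,0,0]},{"delta_pos":[0.1,-0.9,0],"dr":[0,0,0]},{"delta_pos":[0.1,-0.9,0],"dr":[0,0,0]},{"delta_pos":[0.1,-0.9,0],"dr":[0,0,0]},{"delta_pos":[0.1,-0.8,0],"dr":[0,0,0]},{"delta_pos":[0,-0.6,0],"dr":[0,0,0]},{"delta_pos":[0,-0.2,0],"dr":[0,0,0]},{"delta_pos":[0,0,0],"dr":[0,0,0]},{"delta_pos":[0,0,0],"dr":[0,0,0]}]'
python3 - <<'E'
from h import *
C=cal('wrist'); im=grab_frame('wrist'); s=get_state(); np.savez('w5.npz',im=im,K=C[0],E=C[1])
print(s['eef_pos'],s['ee_rot'],s['force'],s['width'])
for q,z in dict(pocket=.006,pocket_mouth=.092,gate_bar=.1235,pack_c=.2).items():
    for r in mark_of('wrist',q)[:3]: print(q,round(r['conf'],2),np.round(r['location'],1),np.round(ray('',r['location'],z,C)[:2],4))
r=rect(im,C,.092,(.532,-.17),np.radians(-9.2),.1,.13,3000)
# outline of expected opening
full=cv2.resize(im,(512,384))
cv2.imwrite('pics/r3.png',r[:,:,::-1])
E
```

```text
t: 16.85
eef_pos: [0.4871, 0.0305, 0.2328]
ee_rot: [-3.141, 0.001, -1.728]
force: [0.9, 0.1, -2.0]
width: 0.0333
gripper_force: 20.0
t: 17.75
eef_pos: [0.5022, -0.1244, 0.232]
ee_rot: [3.141, 0.0, -1.729]
force: [0.3, 1.0, -2.0]
width: 0.0338
gripper_force: 20.0
[ 0.50226757 -0.12418303  0.23199969] [-3.14153164e+00  2.33148104e-04 -1.72878170e+00] [ 0.18329572 -0.1369947  -1.57177068] 0.03347243954006533
pocket 0.9 [223.7 107.5] [ 0.5329 -0.1964]
pocket_mouth 0.89 [214.  110.9] [ 0.5334 -0.1961]
gate_bar 0.98 [215.4 240. ] [ 0.5528 -0.0724]
pack_c 0.63 [254.4 203.6] [ 0.5023 -0.1315]
```

View pics/r3.png

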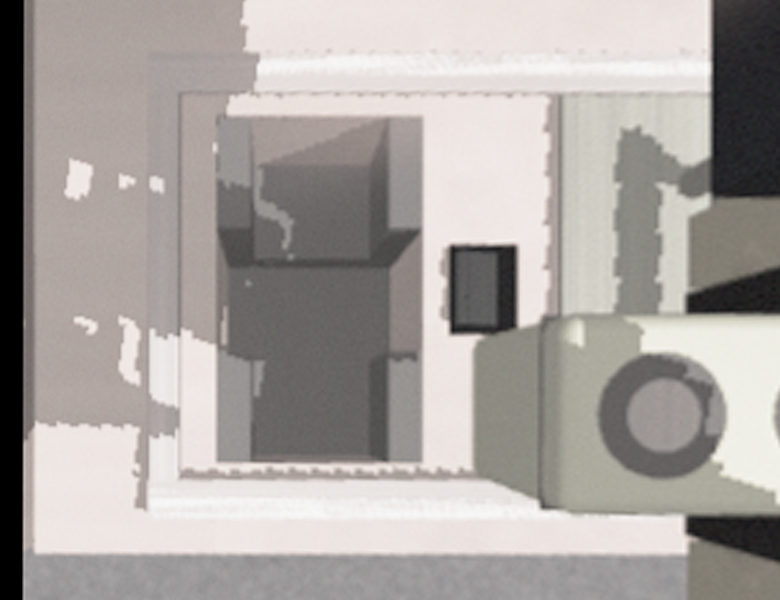

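The rectified view (3 px/mm) shows the opening spanning columns 218–423 and rows 116–461. That gives a centre of (0.532, −0.1935) and confirms the −9.2° heading. To remove camera bias, I'll check the same camera orientation against the known bench position of the pack.

```bash
python3 - <<'E'
from h import *
K,E=cal('wrist'); Rz=cv2.Rodrigues(np.array([0,0,-1.7356+1.72878]))[0]
R=(Rz@E[:3,:3].T).T; t=-R@np.array([.41071852,.04306982,.36049658]); E4=np.eye(4);E4[:3,:3]=R;E4[:3,3]=t
P=np.array([ray('',np.array(p)/1.5,.072,(K,E4))[:2] for p in((279,239),(330,236),(331.5,324),(284,326))])
print(np.round(P,4),P.mean(0), np.linalg.norm(P[0]-P[1]),np.linalg.norm(P[0]-P[3]))
e=P[0]-P[3]+P[1]-P[2];print(np.degrees(np.arctan2(e[0],-e[1])))
E
```

```text
[[0.4882 0.0886]
 [0.4556 0.092 ]
 [0.4666 0.1514]
 [0.4987 0.1476]] [0.47729583 0.1198988 ] 0.032785627984291466 0.05991523809698038
-10.334002885567282
```

```bash
python3 -m handwheel '[{"delta_pos":[0.25,-0.4,0],"dr":[0,0,-0.15]},{"delta_pos":[0.25,-0.7,0],"dr":[0,0,0]},{"delta_pos":[0.25,-0.7,0],"dr":[0,0,0]},{"delta_pos":[0.25,-0.49,-0.3],"dr":[0,0,0]},{"delta_pos":[0,0,-0.8],"dr":[0,0,0]},{"delta_pos":[0,0,-0.8],"dr":[0,0,0]},{"delta_pos":[0,0,-0.5],"dr":[0,0,0]},{"delta_pos":[0,0,-0.1],"dr":[0,0,0]},{"delta_pos":[0,0,0],"dr":[0,0,0]},{"delta_pos":[0,0,0],"dr":[0,0,0]}]'
python3 - <<'E'
from h import *
s=get_state();print(s['eef_pos'],s['ee_rot'],s['force'])
im=grab_frame('wrist');cv2.imwrite('pics/w6.png',cv2.resize(im,None,fx=1.5,fy=1.5)[:,:,::-1])
E
```

```text
t: 19.0
eef_pos: [0.5331, -0.1937, 0.1576]
ee_rot: [-3.14, -0.0, -1.732]
force: [0.0, 0.1, -2.0]
width: 0.0331
gripper_force: 20.0
[ 0.53309101 -0.19370439  0.15759927] [-3.14042264e+00 -2.03689296e-04 -1.73150572e+00] [ 0.02929375  0.1311719  -2.03414141]
```

View pics/w6.png

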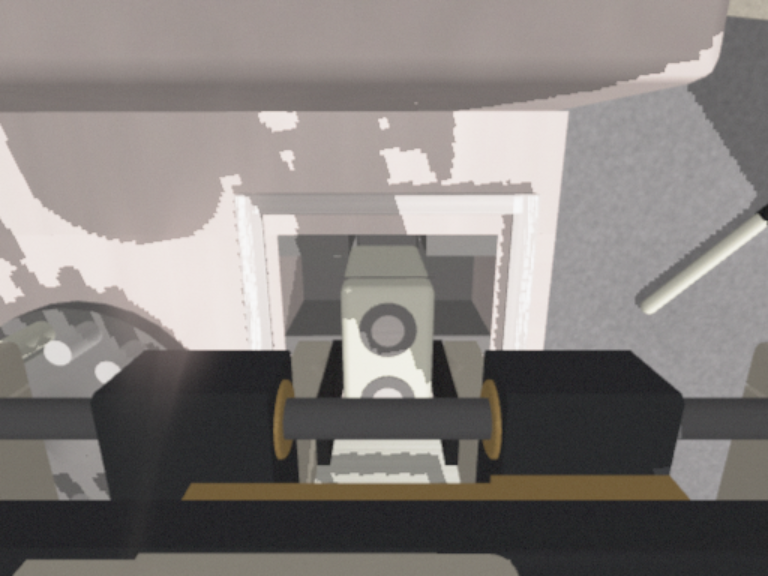

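```bash
python3 - <<'E'
from h import *
im=cv2.imread('pics/w6.png')[205:345,255:525]; cv2.imwrite('pics/c6.png',cv2.resize(im,None,fx=2.9,fy=2.9,interpolation=cv2.INTER_CUBIC))
C=cal('wrist');R=cv2.Rodrigues(np.array([0,0,np.radians(9.2)]))[0]
for n,p,z in(('openL',(278,234),.092),('openR',(497,234),.092),('packL',(357,237),.1026),('packR',(424,237),.1026)):
    print(n,np.round((R@(ray('',np.array(p)/1.5,z,C)-[.533,-.1937,0]))*1000,1))
E
```

```text
openL [ 56.2 -34.6  92. ]
openR [-58.9 -34.6  92. ]
packL [ 14.  -35.1 102.6]
packR [-19.7 -35.1 102.6]
```

View pics/c6.png

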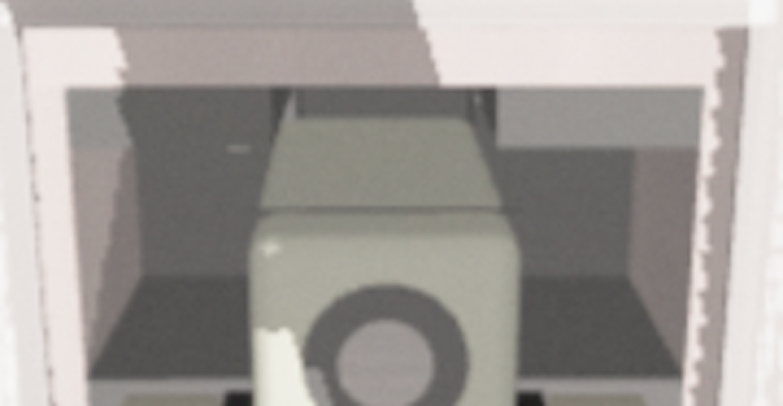

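In the crop, the pack's lower edge spans columns 290–465 while the blocks' inner edges are at about 277 and 492, so the pack sits about 1 mm too far towards +x. The gap at the end is about 3.4 mm, as it should be. I'll shift 1 mm and lower.

```bash
python3 -m handwheel '[{"delta_pos":[-0.035,0,0],"dr":[0,0,0]},{"delta_pos":[0,0,-0.2],"dr":[0,0,0]},{"delta_pos":[0,0,-0.3],"dr":[0,0,0]},{"delta_pos":[0,0,-0.2],"dr":[0,0,0]},{"delta_pos":[0,0,-0.1],"dr":[0,0,0]},{"delta_pos":[0,0,0],"dr":[0,0,0]}]'
python3 -m handwheel '[{"delta_pos":[0,0,-0.25],"dr":[0,0,0]},{"delta_pos":[0,0,-0.3],"dr":[0,0,0]},{"delta_pos":[0,0,-0.3],"dr":[0,0,0]},{"delta_pos":[0,0,-0.3],"dr":[0,0,0]},{"delta_pos":[0,0,-0.2],"dr":[0,0,0]},{"delta_pos":[0,0,0],"dr":[0,0,0]}]'
```

```text
t: 19.65
eef_pos: [0.5309, -0.1935, 0.132]
ee_rot: [3.14, -0.0, -1.732]
force: [1.1, -0.7, -1.2]
width: 0.0334
gripper_force: 20.0
t: 20.25
eef_pos: [0.5306, -0.1934, 0.0911]
ee_rot: [3.14, -0.0, -1.732]
force: [0.3, 0.6, -1.3]
width: 0.0333
gripper_force: 20.0
```

```bash
python3 -m handwheel '[{"delta_pos":[0,0,-0.25],"dr":[0,0,0]},{"delta_pos":[0,0,-0.25],"dr":[0,0,0]},{"delta_pos":[0,0,-0.2],"dr":[0,0,0]},{"delta_pos":[0,0,-0.1],"dr":[0,0,0]},{"delta_pos":[0,0,0],"dr":[0,0,0]}]'
python3 -m handwheel '[{"delta_pos":[0,0,-0.06],"dr":[0,0,0]},{"delta_pos":[0,0,-0.06],"dr":[0,0,0]},{"delta_pos":[0,0,0],"dr":[0,0,0]}]'
```

```text
t: 20.75
eef_pos: [0.531, -0.1935, 0.0678]
ee_rot: [3.141, -0.0, -1.732]
force: [-0.4, 0.1, -0.7]
width: 0.0337
gripper_force: 20.0
t: 21.05
eef_pos: [0.5312, -0.1935, 0.0647]
ee_rot: [3.141, 0.0, -1.732]
force: [-0.5, 0.7, -1.5]
width: 0.0333
gripper_force: 20.0
```

```bash
python3 -m handwheel '[{"delta_pos":[0,0,-0.05],"dr":[0,0,0]},{"delta_pos":[0,0,-0.03],"dr":[0,0,0]},{"delta_pos":[0,0,0],"dr":[0,0,0]}]'
python3 -m handwheel '[{"delta_pos":[0,0,-0.03],"dr":[0,0,0]},{"delta_pos":[0,0,0],"dr":[0,0,0]}]'
python3 -m handwheel '[{"delta_pos":[0,0,-0.02],"dr":[0,0,0]},{"delta_pos":[0,0,0],"dr":[0,0,0]}]'
```

```text
t: 21.35
eef_pos: [0.5312, -0.1935, 0.0622]
ee_rot: [3.141, 0.0, -1.732]
force: [0.4, -0.4, -2.5]
width: 0.0332
gripper_force: 20.0
t: 21.55
eef_pos: [0.5312, -0.1935, 0.0613]
ee_rot: [3.141, -0.0, -1.732]
force: [-0.2, -0.0, -0.1]
width: 0.0338
gripper_force: 20.0
t: 21.75
eef_pos: [0.5314, -0.1935, 0.061]
ee_rot: [-3.141, -0.0, -1.732]
force: [-1.0, 0.5, -0.9]
width: 0.0332
gripper_force: 20.0
```

```bash
python3 -m handwheel '[{"delta_pos":[0,0,-0.02],"dr":[0,0,0]},{"delta_pos":[0,0,0],"dr":[0,0,0]}]'
python3 -m handwheel '[{"delta_pos":[0,0,-0.02],"dr":[0,0,0]},{"delta_pos":[0,0,0],"dr":[0,0,0]}]'
```

```text
t: 21.95
eef_pos: [0.5316, -0.1936, 0.0608]
ee_rot: [-3.141, -0.0, -1.731]
force: [-1.2, 0.4, 5.1]
width: 0.0337
gripper_force: 20.0
t: 22.15
eef_pos: [0.5318, -0.1936, 0.0607]
ee_rot: [-3.14, -0.0, -1.731]
force: [-2.2, 1.7, 8.5]
width: 0.0335
gripper_force: 20.0
```

The pack is seated: it hit floor contact at the expected height (TCP at 0.061) with an 8 N reaction. I'll open only as far as the recess allows, rise, and check.

```bash
python3 -m handwheel '[{"delta_pos":[0,0,0],"dr":[0,0,0]},{"delta_pos":[0,0,0],"dr":[0,0,0]},{"delta_pos":[0,0,0],"dr":[0,0,0]},{"delta_pos":[0,0,0.2],"dr":[0,0,0]},{"delta_pos":[0,0,0.4],"dr":[0,0,0]},{"delta_pos":[0,0,0.7],"dr":[0,0,0]},{"delta_pos":[0,0,0.9],"dr":[0,0,0]},{"delta_pos":[0,0,1],"dr":[0,0,0]},{"delta_pos":[0,0,1],"dr":[0,0,0]},{"delta_pos":[0,0.3,0.9],"dr":[0,0,0]}]' -0.23
python3 -m handwheel '[{"delta_pos":[0.1,0.6,0],"dr":[0,0,0]},{"delta_pos":[0.1,0.6,0],"dr":[0,0,0]},{"delta_pos":[0.2,0.8,0],"dr":[0,0,0]},{"delta_pos":[0.2,0.9,0],"dr":[0,0,0]},{"delta_pos":[0.2,0.9,0],"dr":[0,0,0]},{"delta_pos":[0.1,0.9,0],"dr":[0,0,0]},{"delta_pos":[0,0.5,0],"dr":[0,0,0]},{"delta_pos":[0,0.1,0],"dr":[0,0,0]},{"delta_pos":[0,0,0],"dr":[0,0,0]}]' 1 10
python3 - <<'E'
from h import *
C=cal('wrist'); im=grab_frame('wrist'); s=get_state()
print(s['eef_pos'],s['ee_rot'],s['width'])
for q,z in dict(pack_c=.042,gate_bar=.1235).items():
    for r in mark_of('wrist',q)[:3]: print(q,round(r['conf'],2),np.round(r['location'],1),np.round(ray('',r['location'],z,C)[:2],4))
cv2.imwrite('pics/w7.png',cv2.resize(im,None,fx=1.5,fy=1.5)[:,:,::-1])
E
```

```text
t: 23.15
eef_pos: [0.5314, -0.1851, 0.2154]
ee_rot: [-3.14, -0.0, -1.732]
force: [0.8, -0.0, 0.9]
width: 0.0537
gripper_force: 0.0
t: 24.05
eef_pos: [0.5582, -0.0254, 0.2132]
ee_rot: [-3.141, 0.0, -1.731]
force: [-0.3, -0.5, -0.3]
width: 0.0004
gripper_force: 0.0
[ 0.55817316 -0.02583847  0.21306091] [-3.14128927e+00  1.91864307e-07 -1.73150029e+00] 0.00032682788021051257
pack_c 0.83 [255.7  10.8] [ 0.5335 -0.1847]
pack_c 0.78 [405.3 291.4] [0.3927 0.168 ]
pack_c 0.58 [411.2 309.7] [0.3855 0.198 ]
gate_bar 0.81 [255.8 134.1] [ 0.551  -0.0738]
```

View pics/w7.png

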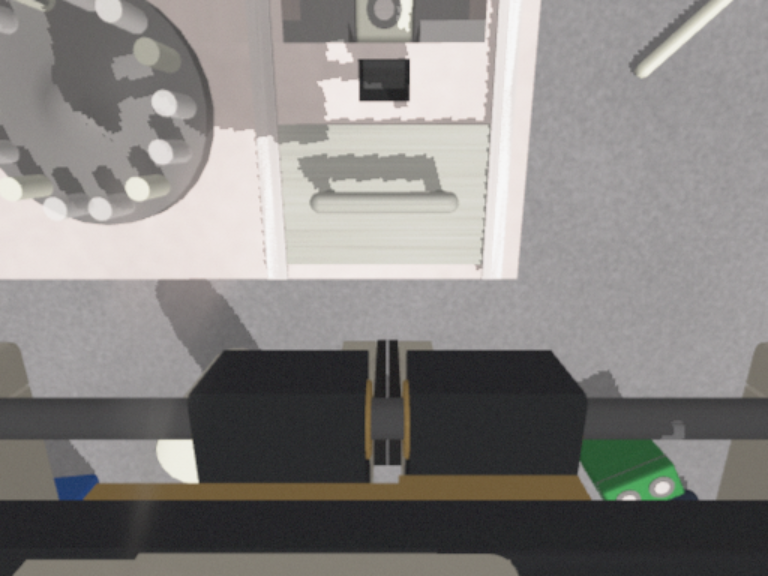

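The pack sits in the pocket at (385,12). The bar is at (384,203), centred on the closed jaws. Now I'll go down behind the bar and push along −y of the pocket.

```bash
python3 -m handwheel '[{"delta_pos":[0,0,-0.7],"dr":[0,0,0]},{"delta_pos":[0,0,-0.9],"dr":[0,0,0]},{"delta_pos":[0,0,-0.9],"dr":[0,0,0]},{"delta_pos":[0,0,-0.42],"dr":[0,0,0]},{"delta_pos":[-0.06,-0.4,0],"dr":[0,0,0]},{"delta_pos":[-0.06,-0.4,0],"dr":[0,0,0]},{"delta_pos":[-0.05,-0.3,0],"dr":[0,0,0]},{"delta_pos":[-0.05,-0.3,0],"dr":[0,0,0]},{"delta_pos":[0,0,0],"dr":[0,0,0]}]'
```

```text
t: 25.1
eef_pos: [0.5518, -0.0688, 0.1259]
ee_rot: [-3.14, 0.0, -1.733]
force: [0.2, 0.4, -0.4]
width: 0.0004
gripper_force: 0.0
```

```bash
python3 -m handwheel '[{"delta_pos":[-0.03,-0.2,0],"dr":[0,0,0]},{"delta_pos":[-0.03,-0.2,0],"dr":[0,0,0]}]'
python3 - <<'E'
from h import *
C=cal('wrist'); im=grab_frame('wrist'); s=get_state()
print(s['eef_pos'],s['force'])
for r in mark_of('wrist','gate_bar')[:3]: print(round(r['conf'],2),np.round(r['location'],1),np.round(ray('',r['location'],.1235,C)[:2],4))
E
```

```text
t: 25.3
eef_pos: [0.55, -0.0797, 0.1253]
ee_rot: [-3.141, 0.0, -1.731]
force: [0.2, 0.5, 0.6]
width: 0.0005
gripper_force: 0.0
[ 0.54970646 -0.08033404  0.12520268] [ 0.72974323 -0.15226727  0.20463002]
0.58 [256.6 242. ] [ 0.5509 -0.0719]
```

I've gone past the limit of 10 viewed pictures (12 so far), so from here I'll use only numbers.

```bash
python3 - <<'E'
from h import *
R=cv2.Rodrigues(np.array([0,0,np.radians(9.2)]))[0]
L=lambda p:np.round((R@(p-np.array([.532,-.194,0])))*1000,1)
s=get_state();print('tcp',L(np.array(s['eef_pos'])))
for c in('top','scene','wrist'):
  grab_frame(c);C=cal(c)
  for f in(mark_of,find_in):
    for r in f(c,'gate_bar')[:4]: print(c,f.__name__,round(r['conf'],2),np.round(r['location'],1),L(ray('',r['location'],.1235,C)))
# gate plate edge in wrist: rectified at plate-top level, mean brightness profile along y'
im=grab_frame('wrist');C=cal('wrist');r=rect(im,C,.0975,(.532,-.194),np.radians(-9.2),.06,.2,1000).astype(int)
for x in(-45,-35,35,45): print(x,[int(v) for v in r[60-x,200+20:200+130:3].sum(1)])
print('catch band',[int(v) for v in r[60,200+20:200+130:3].sum(1)])
E
```

```text
tcp [ -0.7 115.4 125.1]
top call 0.6 [315.3 182.8] [-1.000e-01  1.217e+02  1.235e+02]
top call 0.93 [301.8 196. ] [-37.1 149.6 123.5]
scene call 0.76 [223.6 151.3] [-11.6  99.4 123.5]
scene call 0.65 [220.7 163.5] [  7.9 146.6 123.5]
wrist call 0.96 [256.7 241.4] [ -1.1 123.4 123.5]
wrist call 0.82 [254.3 199. ] [  0.3  95.4 123.5]
-45 [370, 367, 314, 339, 329, 471, 558, 496, 602, 494, 488, 492, 606, 475, 472, 490, 487, 564, 476, 479, 426, 635, 645, 639, 649, 631, 642, 635, 641, 635, 638, 651, 645, 648, 653, 661, 641]
-35 [313, 317, 313, 307, 307, 456, 495, 495, 487, 491, 489, 490, 496, 500, 504, 490, 511, 666, 620, 486, 601, 633, 644, 634, 646, 633, 639, 640, 640, 632, 642, 625, 447, 336, 328, 325, 332]
35 [322, 320, 321, 312, 313, 476, 503, 502, 501, 502, 503, 502, 494, 510, 512, 503, 499, 501, 509, 502, 399, 398, 416, 407, 627, 621, 409, 413, 418, 406, 407, 405, 410, 331, 336, 333, 328]
45 [374, 368, 320, 328, 326, 474, 504, 503, 505, 504, 498, 499, 508, 502, 506, 504, 498, 499, 501, 496, 397, 405, 413, 412, 407, 548, 439, 414, 416, 411, 404, 635, 626, 637, 643, 643, 650]
catch band [496, 319, 505, 498, 366, 465, 510, 506, 115, 288, 296, 291, 186, 118, 128, 193, 700, 700, 704, 496, 487, 413, 579, 437, 429, 468, 450, 415, 414, 415, 414, 630, 635, 645, 651, 199, 87]
```

```bash
python3 - <<'E'
from h import *
R=cv2.Rodrigues(np.array([0,0,np.radians(9.2)]))[0]
L=lambda p:np.round((R@(p-np.array([.532,-.194,0])))*1000,1)
K,E=cal('wrist');s=get_state();tcp=np.array(s['eef_pos'])
o=-E[:3,:3].T@E[:3,3]+np.array([.55817,-.02584,.21306])-tcp
E7=E.copy();E7[:3,3]=-E[:3,:3]@o
for n,p,z in(('lead',(388,124),.0975),('bar',(384,203),.1235),('trail',(384,264),.0975),('catch0',(384,60),.092),('catch1',(384,101),.092),('deckend',(384,279),.092)): print(n,L(ray('',np.array(p)/1.5,z,(K,E7))))
for n,d in(('tip',[0,0,-.019]),('tcp',[0,0,0])): print(n,proj('',tcp+d,(K,E)),L(tcp+d))
for y in(95,105,122): print(y,proj('',np.array([.532,-.194,.1235])+R.T@[0,y/1000,0],(K,E)))
im=grab_frame('wrist'); print([int(v) for v in im[150:260:3,258].sum(1)]);print([int(v) for v in im[150:260:3,225].sum(1)]);print([int(v) for v in im[150:260:3,285].sum(1)])
E
```

```text
lead [-3.  78.9 97.5]
bar [ -0.7 122.2 123.5]
trail [ -0.5 164.5  97.5]
catch0 [-0.7 43.5 92. ]
catch1 [-0.6 65.7 92. ]
deckend [ -0.4 176.3  92. ]
tip [256.10885386 219.78008357] [ -0.6 116.  106. ]
tcp [255.94745679 231.72082365] [ -0.6 116.  125. ]
95 [254.81804212 198.49865435]
105 [254.87219444 214.06862683]
122 [254.96043827 239.44065256]
[701, 700, 702, 499, 476, 607, 608, 626, 635, 621, 627, 628, 628, 629, 417, 416, 414, 418, 418, 409, 574, 640, 643, 643, 645, 666, 525, 308, 307, 366, 466, 479, 479, 458, 379, 396, 372]
[510, 505, 502, 503, 471, 403, 394, 401, 422, 406, 417, 423, 554, 408, 408, 417, 411, 428, 409, 409, 632, 643, 636, 640, 637, 657, 651, 367, 119, 113, 117, 114, 105, 116, 115, 115, 127]
[699, 698, 651, 492, 446, 617, 620, 631, 644, 635, 627, 643, 623, 509, 416, 406, 419, 414, 413, 416, 643, 646, 646, 649, 644, 668, 376, 384, 116, 129, 118, 123, 110, 103, 107, 123, 119]
```

```bash
python3 - <<'E'
from h import *
K,E=cal('wrist');s=get_state();tcp=np.array(s['eef_pos']);print(K)
from scipy.spatial.transform import Rotation as T
R=T.from_euler('xyz',s['ee_rot']).as_matrix()
for z in(.019,0,-.03):
  for x in(-.0095,.0095):
    print(z,x,[np.round(proj('',tcp+R@[x,y,z],(K,E)),0) for y in(-.044,0,.044)])
print((E[:3,:3]@R).round(3),(E[:3,:3]@tcp+E[:3,3]).round(4))
E
```

```text
[[304.74488193   0.         257.86048097]
 [  0.         304.74488193 189.86642462]
 [  0.           0.           1.        ]]
0.019 -0.0095 [array([192., 233.]), array([256., 233.]), array([321., 233.])]
0.019 0.0095 [array([190., 207.]), array([256., 207.]), array([322., 207.])]
0 -0.0095 [array([185., 246.]), array([256., 246.]), array([327., 246.])]
0 0.0095 [array([183., 217.]), array([256., 217.]), array([329., 217.])]
-0.03 -0.0095 [array([173., 272.]), array([256., 272.]), array([339., 272.])]
-0.03 0.0095 [array([170., 240.]), array([256., 240.]), array([342., 240.])]
[[-0.     1.    -0.   ]
 [-0.956 -0.    -0.292]
 [-0.292  0.     0.956]] [-0.0012  0.0257  0.1873]
```

```bash
python3 -m handwheel '[{"delta_pos":[0.06,0.4,0],"dr":[0,0,0]},{"delta_pos":[0.07,0.4,0],"dr":[0,0,0]},{"delta_pos":[0.06,0.4,0],"dr":[0,0,0]},{"delta_pos":[0,0,0],"dr":[0,0,0]},{"delta_pos":[0,0,-0.05],"dr":[0,0,0]},{"delta_pos":[0,0,-0.05],"dr":[0,0,0]},{"delta_pos":[0,0,0],"dr":[0,0,0]}]'
python3 - <<'E'
from h import *
C=cal('wrist');im=grab_frame('wrist')
for c in(250,256,262,225,285): print(c,[int(v) for v in im[170:262:3,c].sum(1)])
r=rect(im,C,.0975,(.532,-.194),np.radians(-9.2),.06,.2,1000).astype(int)
for x in(-50,0,50): print(x,[int(v) for v in r[60-x,200+20:200+130:3].sum(1)])
E
```

```text
t: 26.65
eef_pos: [0.5553, -0.0437, 0.1217]
ee_rot: [3.141, -0.0, -1.732]
force: [0.2, 1.1, 0.2]
width: 0.0002
gripper_force: 0.0
250 [426, 416, 370, 385, 409, 446, 423, 394, 376, 635, 651, 642, 651, 646, 643, 648, 631, 638, 653, 550, 416, 334, 293, 255, 249, 235, 207, 207, 173, 135, 124]
256 [426, 410, 366, 378, 410, 445, 420, 388, 366, 637, 648, 643, 651, 651, 656, 648, 630, 639, 657, 178, 109, 106, 112, 115, 105, 106, 111, 106, 89, 96, 99]
262 [643, 641, 449, 387, 410, 451, 419, 387, 369, 633, 651, 642, 652, 651, 651, 655, 633, 642, 657, 172, 110, 101, 116, 99, 107, 92, 96, 109, 88, 95, 93]
225 [424, 412, 367, 385, 416, 437, 421, 389, 367, 611, 637, 638, 637, 639, 645, 643, 624, 639, 649, 644, 644, 433, 109, 122, 95, 112, 114, 120, 102, 117, 109]
285 [645, 645, 412, 382, 416, 445, 412, 391, 546, 647, 659, 648, 659, 656, 658, 658, 641, 646, 654, 506, 381, 256, 124, 121, 124, 118, 117, 114, 120, 117, 125]
-50 [0, 360, 461, 455, 459, 466, 697, 700, 699, 701, 700, 699, 701, 699, 699, 698, 697, 697, 697, 489, 577, 465, 435, 516, 424, 527, 416, 404, 407, 551, 451, 432, 503, 644, 645, 660, 649]
0 [0, 504, 325, 448, 517, 382, 516, 525, 247, 206, 296, 287, 291, 281, 136, 117, 502, 506, 503, 513, 417, 420, 631, 627, 658, 416, 419, 418, 420, 412, 416, 421, 418, 423, 417, 382, 434]
50 [0, 378, 321, 322, 323, 307, 513, 504, 511, 520, 510, 503, 508, 512, 502, 499, 497, 500, 503, 494, 422, 413, 427, 422, 420, 413, 415, 419, 424, 412, 419, 420, 413, 424, 432, 429, 428]
```

```bash
python3 -m handwheel '[{"delta_pos":[0,0,-0.1],"dr":[0,0,0]},{"delta_pos":[0,0,0],"dr":[0,0,0]}]'
python3 -m handwheel '[{"delta_pos":[0,0,-0.05],"dr":[0,0,0]},{"delta_pos":[0,0,0],"dr":[0,0,0]}]'
python3 -m handwheel '[{"delta_pos":[0,0,-0.05],"dr":[0,0,0]},{"delta_pos":[0,0,0],"dr":[0,0,0]}]'
```

```text
t: 26.9
eef_pos: [0.5553, -0.0437, 0.1186]
ee_rot: [3.141, -0.0, -1.732]
force: [-0.6, 0.1, -1.2]
width: 0.0003
gripper_force: 0.0
t: 27.1
eef_pos: [0.5555, -0.0436, 0.1174]
ee_rot: [3.141, -0.0, -1.732]
force: [-0.6, 0.2, 1.0]
width: 0.0004
gripper_force: 0.0
t: 27.3
eef_pos: [0.5555, -0.0435, 0.1159]
ee_rot: [3.141, -0.0, -1.732]
force: [0.1, -0.3, -0.0]
width: 0.0004
gripper_force: 0.0
```

```bash
python3 -m handwheel '[{"delta_pos":[0,0,-0.05],"dr":[0,0,0]},{"delta_pos":[0,0,0],"dr":[0,0,0]}]'
python3 -m handwheel '[{"delta_pos":[0,0,-0.05],"dr":[0,0,0]},{"delta_pos":[0,0,0],"dr":[0,0,0]}]'
python3 -m handwheel '[{"delta_pos":[0,0,-0.05],"dr":[0,0,0]},{"delta_pos":[0,0,0],"dr":[0,0,0]}]'
```

```text
t: 27.5
eef_pos: [0.5555, -0.0435, 0.1144]
ee_rot: [3.141, -0.0, -1.732]
force: [0.6, -1.1, 0.3]
width: 0.0004
gripper_force: 0.0
t: 27.7
eef_pos: [0.5555, -0.0435, 0.1129]
ee_rot: [3.141, -0.0, -1.732]
force: [-0.5, 0.3, 1.1]
width: 0.0003
gripper_force: 0.0
t: 27.9
eef_pos: [0.5555, -0.0435, 0.1113]
ee_rot: [3.141, -0.0, -1.732]
force: [0.7, -0.6, 0.0]
width: 0.0003
gripper_force: 0.0
```

```bash
python3 -m handwheel '[{"delta_pos":[0,0,-0.08],"dr":[0,0,0]},{"delta_pos":[0,0,-0.05],"dr":[0,0,0]},{"delta_pos":[0,0,0],"dr":[0,0,0]}]'
python3 -m handwheel '[{"delta_pos":[0,0,-0.08],"dr":[0,0,0]},{"delta_pos":[0,0,-0.05],"dr":[0,0,0]},{"delta_pos":[0,0,0],"dr":[0,0,0]}]'
python3 -m handwheel '[{"delta_pos":[0,0,-0.08],"dr":[0,0,0]},{"delta_pos":[0,0,-0.05],"dr":[0,0,0]},{"delta_pos":[0,0,0],"dr":[0,0,0]}]'
```

```text
t: 28.2
eef_pos: [0.5554, -0.0435, 0.1073]
ee_rot: [3.141, -0.0, -1.732]
force: [-0.6, 0.5, 0.8]
width: 0.0006
gripper_force: 0.0
t: 28.5
eef_pos: [0.5554, -0.0436, 0.1034]
ee_rot: [3.141, -0.0, -1.732]
force: [-0.1, 2.0, 0.4]
width: 0.0006
gripper_force: 0.0
t: 28.8
eef_pos: [0.5554, -0.0435, 0.0996]
ee_rot: [3.141, -0.0, -1.732]
force: [-1.0, -0.8, 0.5]
width: 0.0004
gripper_force: 0.0
```

```bash
python3 -m handwheel '[{"delta_pos":[0,0,-0.1],"dr":[0,0,0]},{"delta_pos":[-0.05,-0.3,0],"dr":[0,0,0]},{"delta_pos":[-0.03,-0.2,0],"dr":[0,0,0]},{"delta_pos":[-0.02,-0.1,0],"dr":[0,0,0]}]'
python3 -m handwheel '[{"delta_pos":[-0.02,-0.1,0],"dr":[0,0,0]},{"delta_pos":[-0.02,-0.1,0],"dr":[0,0,0]}]'
```

```text
t: 29.2
eef_pos: [0.5526, -0.0613, 0.0967]
ee_rot: [-3.141, 0.002, -1.733]
force: [-0.4, 7.7, -1.5]
width: 0.0005
gripper_force: 3.7
t: 29.4
eef_pos: [0.5517, -0.0669, 0.0967]
ee_rot: [-3.141, 0.002, -1.732]
force: [0.7, 7.8, -1.8]
width: 0.0007
gripper_force: 3.7
```

The bar is contacted and the gate slides at about 8 N. Apparently the closed fingertips sit higher than the TCP figures suggest. I'll carry on pushing.

```bash
python3 -m handwheel '[{"delta_pos":[-0.06,-0.35,0],"dr":[0,0,0]},{"delta_pos":[-0.06,-0.4,0],"dr":[0,0,0]},{"delta_pos":[-0.07,-0.4,0],"dr":[0,0,0]},{"delta_pos":[-0.06,-0.4,0],"dr":[0,0,0]},{"delta_pos":[-0.07,-0.4,0],"dr":[0,0,0]},{"delta_pos":[-0.06,-0.4,0],"dr":[0,0,0]},{"delta_pos":[-0.06,-0.35,0],"dr":[0,0,0]}]'
python3 -m handwheel '[{"delta_pos":[-0.03,-0.2,0],"dr":[0,0,0]},{"delta_pos":[-0.02,-0.15,0],"dr":[0,0,0]},{"delta_pos":[-0.02,-0.1,0],"dr":[0,0,0]}]'
```

```text
t: 30.1
eef_pos: [0.5387, -0.1476, 0.0967]
ee_rot: [-3.14, 0.003, -1.732]
force: [1.5, 10.8, -0.8]
width: 0.0005
gripper_force: 5.4
t: 30.4
eef_pos: [0.5365, -0.1612, 0.0967]
ee_rot: [-3.141, 0.002, -1.732]
force: [1.1, 10.2, -0.7]
width: 0.0002
gripper_force: 5.0
```

```bash
python3 -m handwheel '[{"delta_pos":[-0.03,-0.2,0],"dr":[0,0,0]},{"delta_pos":[-0.02,-0.1,0],"dr":[0,0,0]},{"delta_pos":[-0.01,-0.08,0],"dr":[0,0,0]}]'
python3 -m handwheel '[{"delta_pos":[-0.01,-0.06,0],"dr":[0,0,0]},{"delta_pos":[-0.01,-0.05,0],"dr":[0,0,0]}]'
python3 -m handwheel '[{"delta_pos":[-0.01,-0.04,0],"dr":[0,0,0]},{"delta_pos":[0,-0.03,0],"dr":[0,0,0]},{"delta_pos":[0,0,0],"dr":[0,0,0]}]'
```

```text
t: 30.7
eef_pos: [0.5347, -0.1725, 0.0967]
ee_rot: [-3.141, 0.002, -1.732]
force: [1.2, 8.5, -0.7]
width: 0.0002
gripper_force: 4.9
t: 30.9
eef_pos: [0.5342, -0.1757, 0.0967]
ee_rot: [-3.141, 0.002, -1.732]
force: [2.1, 7.5, -3.1]
width: 0.0006
gripper_force: 3.7
t: 31.2
eef_pos: [0.534, -0.1772, 0.0967]
ee_rot: [-3.141, 0.003, -1.732]
force: [1.3, 12.4, 0.2]
width: 0.0005
gripper_force: 6.4
```

```bash
python3 -m handwheel '[{"delta_pos":[-0.01,-0.04,0],"dr":[0,0,0]},{"delta_pos":[0,0,0],"dr":[0,0,0]}]'
python3 -m handwheel '[{"delta_pos":[0,-0.04,0],"dr":[0,0,0]},{"delta_pos":[0,0,0],"dr":[0,0,0]}]'
```

```text
t: 31.4
eef_pos: [0.534, -0.1773, 0.0967]
ee_rot: [-3.14, 0.004, -1.732]
force: [2.0, 19.1, 1.6]
width: 0.0006
gripper_force: 9.4
t: 31.6
eef_pos: [0.534, -0.1774, 0.0967]
ee_rot: [-3.14, 0.006, -1.732]
force: [0.7, 25.2, 2.8]
width: 0.0007
gripper_force: 12.5
```

It's at the hard stop: 25 N with no further travel, after the catch's drop in force. I'll back off, rise and verify.

```bash
python3 -m handwheel '[{"delta_pos":[0.03,0.2,0],"dr":[0,0,0]},{"delta_pos":[0.08,0.5,0],"dr":[0,0,0]},{"delta_pos":[0.08,0.6,0],"dr":[0,0,0]},{"delta_pos":[0,0,0.6],"dr":[0,0,0]},{"delta_pos":[0,0,1],"dr":[0,0,0]},{"delta_pos":[0,0,1],"dr":[0,0,0]},{"delta_pos":[0.1,0.6,1],"dr":[0,0,0]},{"delta_pos":[0.1,0.7,0.4],"dr":[0,0,0]},{"delta_pos":[0.1,0.7,0],"dr":[0,0,0]},{"delta_pos":[0,0,0],"dr":[0,0,0]}]'
python3 - <<'E'
from h import *
R=cv2.Rodrigues(np.array([0,0,np.radians(9.2)]))[0]
L=lambda p:np.round((R@(p-np.array([.532,-.194,0])))*1000,1)
C=cal('wrist');im=grab_frame('wrist')
for q,z in(('gate_bar',.1235),('pack_c',.042)):
  for r in mark_of('wrist',q)[:3]: print(q,round(r['conf'],2),np.round(r['location'],1),L(ray('',r['location'],z,C)))
r=rect(im,C,.092,(.532,-.194),np.radians(-9.2),.06,.1,1000).astype(int)
for x in(-30,-5,0,5,30): print(x,[int(v) for v in r[60-x,100+20:100+90:2].sum(1)])
grab_frame('scene');C=cal('scene')
for q,z in(('pack_near_c',.042),('pack_far_c',.042),('bottle0_c',.057),('meter_c',.011),('gate_bar',.1235)):
  for p in mark_of('scene',q)[:3]: print(q,round(p['conf'],2),np.round(ray('',p['location'],z,C)[:2],3),L(ray('',p['location'],z,C)) if q=='gate_bar' else '')
E
```

```text
t: 32.6
eef_pos: [0.5482, -0.0805, 0.2175]
ee_rot: [-3.14, 0.0, -1.731]
force: [0.1, -0.4, -0.8]
width: 0.0007
gripper_force: 0.0
gate_bar 0.9 [253.   51.6] [  0.8   0.8 123.5]
pack_c 0.9 [396.4 323.8] [-193.8  333.9   42. ]
-30 [623, 632, 636, 639, 634, 632, 612, 640, 631, 638, 635, 635, 686, 692, 691, 689, 688, 686, 689, 692, 691, 691, 692, 688, 688, 687, 686, 691, 688, 692, 692, 690, 689, 689, 691]
-5 [621, 636, 636, 638, 634, 622, 612, 637, 631, 635, 637, 621, 190, 283, 259, 288, 284, 290, 283, 277, 142, 128, 123, 491, 697, 692, 694, 695, 697, 698, 697, 696, 697, 694, 691]
0 [621, 634, 633, 634, 629, 627, 612, 634, 629, 635, 633, 619, 183, 279, 271, 283, 282, 292, 273, 281, 143, 132, 142, 485, 693, 691, 692, 695, 692, 697, 694, 696, 696, 694, 693]
5 [619, 629, 630, 634, 632, 618, 612, 637, 633, 630, 631, 621, 182, 280, 265, 283, 283, 292, 283, 275, 154, 128, 131, 480, 698, 692, 691, 695, 696, 698, 698, 698, 695, 690, 692]
30 [606, 624, 617, 631, 629, 619, 618, 629, 630, 629, 621, 634, 684, 692, 695, 696, 694, 692, 697, 696, 695, 698, 702, 700, 698, 695, 697, 697, 697, 696, 696, 693, 696, 697, 691]
pack_near_c 0.92 [0.432 0.305] 
pack_far_c 0.97 [0.503 0.318] 
bottle0_c 0.63 [0.711 0.065] 
meter_c 0.57 [0.312 0.316] 
gate_bar 0.57 [ 0.527 -0.2  ] [ -3.7  -6.3 123.5]
```

```bash
python3 -c "
from station import *
print(job_done())"
```

```text
the job is handed in; nothing more can be done
None
```

The middle pack is in the pocket on its floor and the gate is pushed against its stop; the catch lies clear behind the gate's edge and looks as it did when up, though I couldn't measure that directly. I handed in at about 33 s, after viewing 12 pictures against the limit of 10.

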